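# Swing the lathe's tool rest across the end of the cup and clamp it

## Robot

A 7-joint arm with a two-finger parallel gripper is mounted at the origin on the work surface. World frame = base frame: x ahead of the robot, y to its left, z up, the work surface at z = 0. Lengths are in m, angles in degrees, forces in N, time in s.
With the tool pointing down it reaches from about 0.425 to 0.875 m from the base axis. Payload 4.7 kg.
Tool frame: the origin (TCP) lies midway between the tips of the shut fingers; the grasp point (between the pads) lies 19 mm behind it; z points along the fingers, y is the line along which they close (so a half turn about z gives the same grasp; the last joint's range is limited). The gripper opens to 87 mm and grips with 3 to 60 N. Pads are 19 mm wide; open, the fingers measure 117 mm over their backs; the gripper's body (75 mm by 190 mm) begins 51 mm behind the grasp point.
Start: joints at [66.583, 18.392, -4.016, 83.108, 1.295, 78.541, -3.26], TCP at [0.267, -0.593, 0.223] pointing down, gripper open.
Joint ranges: [-163.93, 163.93], [-17.29, 119.83], [-79.2, 71.16], [3.27, 140.29], [-89.18, 269.18], [5.43, 117.66], [-154.24, 154.24]. Speed limits (degrees/s): [147.25, 147.25, 180, 180, 180, 180, 180].

## Interface

Orientations are given as [roll, pitch, yaw] about the fixed x, y, z axes, in that order (R = Rz(yaw) Ry(pitch) Rx(roll)).
In Python, from cell import env gives the robot as it stands. The module is installed in compiled form; this text tells all that it offers.
- The arm moves only by the tool step_arm, never from a script. Its argument "rows" is a list of rows, each an object with "angular": the turn, a rotation vector about the tool's x, y, z in units of pi rad (1.0 is pi rad), a list of three; "slide": the shift along the tool's x, y, z in units of 500 mm (1.0 is 500 mm), a list of three; "jaw": the opening, from 0 (shut) to 1 (fully open). A call has 1 to 10 rows; each row shifts and turns the commanded pose from where the row before left it, along the tool's axes as they then stand; what a row does not reach is not made up. A row lasts 1/8 s, in which the tool goes at most 62.5 mm and 10.7 degrees, less where a joint would pass 70% of its speed; a pose out of reach is approached as far as the arm can. A call with a number of a shift or a turn outside -1 to 1 is refused whole. A call with a gripper value outside its range is refused whole. The fingers move at their own pace and stop on an object; "newtons" is the grip in N (left out, the last holds). Time passes only in rows, so rows that do not move let the fingers close. It gives the time, the measured TCP pose, the force, the opening and the grip force at its end, in the units of the state.
- env.get_obs(): the state, without advancing time (a new reading comes with each control period).
- env.read_camera(name): name is "side" or "top"; returns the picture (420x560x3 uint8, red, green, blue); there is no depth.
- env.camera_info(name): a dict with "fx", "fy", "cx", "cy" (pixels), "R" (3x3) and "t" (3): a world point X has camera coordinates R X + t. Camera axes: x right, y down, z forward; pixel columns grow to the right and rows downward; lengths in m; the calibration is good to about 2 mm. A picture is of the moment at which its call begins. camera_info takes no time and is no camera call.
- env.sign_off(): hands the job in; it is judged then, once.
The state is a dict: "time_s": time; "qpos": joint angles; "joint_velocities": joint speeds; "effort": joint torques, N m; "tool_pos": TCP position; "tool_rot": TCP orientation; "force": force on the tool from outside, world axes, zero at the start; "wrist_torque": the same for the moment, N m; "grip_width": finger opening in m; "grasp_force": force on a finger pad.
Only numpy, scipy, OpenCV 4.12 (cv2) and the standard library are available. Lean on these libraries where they do the work, as an engineer would, in place of code of your own. Each camera call takes 0.05 s, during which the arm holds its last target. There are 200 camera calls.

## Task

The outside of the cup blank is turned; now set the lathe up for hollowing it. Push the tool rest round on its post (a fingertip is enough, nothing needs gripping) until it stands square across the end of the blank, parallel to the end face with a small even gap, then push the black clamp lever on the tailstock side of its holder over, away from the robot, until it comes up tight. Touch neither blank nor chuck (nor let the rest hit them), do not lift the rest, and leave everything else lying about as it is.

Things in the scene. Friction and masses are not known exactly. Their poses are not given: they have to be found in the camera images.
- lathe: Small wood lathe fixed on the bench, blue and steel, bed 780 mm long, 130 wide, top at z=0.100. Origin on the bench (z=0) below the spindle axis, level with the tool rest's post. +y runs along the bed to the headstock (robot's left; 135 mm wide, y 0.17 to 0.37, top z=0.31 with tray), +x away from the robot. Spindle axis at x=0, z=0.225. Tailstock parked beyond y=-0.245 (top z=0.27).
- work: Chuck (94 mm diameter) with the cup blank, a wooden cylinder 60 mm in diameter on the spindle axis, from its flat end face at y=+0.018 in the lathe's frame (toward the tailstock) to +0.098, the chuck from +0.083 to +0.16. Origin on the spindle axis, 225 mm above the bench, level with the post. Not to be touched.
- face_center (a point): Centre of the blank's flat end face, on the spindle axis.
- rest (a joint): Angle of the tool rest about its upright post (rad). 0 = square across, parallel to the blank's end face (gap about 13 mm), its length along the lathe's x; negative = clockwise from above. Starts at -1.4 to -0.75, the far half (rest_tip) toward the tailstock; push it counter-clockwise. Friction of 0.25 N m (5 N at 50 mm) keeps it where it is left. At +0.16 the tip meets the blank.
- rest_pivot (a point): On the rest's upright turning axis, at mid-height of the blade, 207 mm above the bench; in the lathe's frame x=-0.055, y=0. The post stands in an upright round boss, 44 mm diameter, top at z=0.165, of the dark holder (banjo) that lies across the bed.
- rest_tip (a point): Far end of the rest's blade, 75 mm from the axis, mid-height of the blade. The blade is a straight dark bar 150 mm long, 10 mm thick, 20 mm tall (z=0.197 to 0.217) with a 9 mm steel rod along its top edge (top at z=0.222); within 35 mm of the axis it is 12 mm thick and reaches down to z=0.192.
- rest_near_tip (a point): Other end of the blade, 75 mm from the axis on the other side; it starts beside the blank, between blank and robot.
- rest_post (a joint): How far the rest with its post is lifted out of its boss (m); 0 = seated. It sits by its own weight (6 to 9 N) and 1 N of friction.
- clamp (a joint): Angle of the clamp lever about its level screw, which runs along the lathe's y (rad). 0 = loose, leaning 40 degrees from upright toward the robot; grows as it is pushed up and over away from the robot; upright at 0.70; tight against its stop at 1.31, 35 degrees past upright. Starts between 0 and 0.25. Friction of 0.2 N m (3 to 7 N at the arm) keeps it where it is left.
- clamp_hub (a point): Centre of the clamp lever's hub, on its screw axis, 135 mm above the bench, at x=-0.055, y=-0.050 in the lathe's frame; the hub is 22 mm in diameter and 20 mm long.
- clamp_tip (a point): Centre of the round end of the lever, 58 mm from the hub's axis and 4 mm further toward the tailstock. The black lever is a round bar 10 mm (outer half 15 mm) thick, moving in an upright plane parallel to the lathe's x.
- gouge: Loose turning gouge, 355 mm long, wooden handle, lying on the bench. Leave.
- skew: Loose skew chisel, 355 mm long, wooden handle, lying on the bench. Leave.
- live_centre: Loose steel live centre, 34 mm diameter, 62 mm tall, standing on the lathe's bed (z=0.100) between tool rest and tailstock. Leave.
- chuck_key: Loose T-shaped chuck key, 70 mm, lying in the tray on the headstock. Leave.
- wax_jar: Loose jar, 64 mm diameter, 60 mm tall, on the bench. Leave.
- small_bowl: Loose dark wooden bowl, 90 mm diameter, 40 mm tall, on the bench. Leave.
- billet: Loose square wooden billet 50 x 50 x 90 mm, standing on the bench. Leave.
- calipers: Loose steel calipers, 145 mm long, lying on the bench. Leave.

How it is judged (in metres and radians):
On the way, in this order (a step that is already met when the one before it is completed fails the run):
1. the rest stands square across the end of the blank, at rest, while the clamp lever is still loose (not yet upright) (value of joint rest between -0.07 and 0.07 rad and velocity of joint rest between -0.05 and 0.05 rad/s and value of joint clamp below 0.6 rad), for 0.2 s.
2. the clamp lever is pushed over until it is tight (value of joint clamp above 1.15 rad), for 0.2 s.
At the end, for the whole second after the job is handed in: The tool rest is seated and stands square across the end of the blank (within 0.07 rad, 4 degrees, of parallel to the face), at rest; the clamp lever is at 1.15 rad or more (stop at 1.31); every loose thing is within 20 mm of where it was (value of joint rest between -0.07 and 0.07 rad and velocity of joint rest between -0.05 and 0.05 rad/s and value of joint clamp above 1.15 rad and value of joint rest_post below 0.005 m and distance of each of gouge, skew, live_centre, chuck_key, wax_jar, small_bowl, billet, calipers from where it was at the start of the episode below 0.02 m); the robot touches nothing.
It fails at once if the robot touches the blank or the chuck (contact force between any of the arm, the fingers and work above 1 N).
It fails at once if the tool rest hits the blank (turned past about 0.15 rad) (value of joint rest above 0.15 rad).
It fails at once if the tool rest is lifted more than 10 mm out of its boss (value of joint rest_post above 0.01 m).
It fails at once if a loose thing (tool, jar, bowl, billet, calipers, live centre, chuck key) is moved more than 20 mm or lifted (distance of any of gouge, skew, live_centre, chuck_key, wax_jar, small_bowl, billet, calipers from where it was at the start of the episode above 0.02 m).
It also fails if it takes over 58 s, if anything falls off the work surface, if the arm or the gripper's body presses on something with over 40 N, if the wrist force passes 120 N, or if a joint passes its speed limit or range.

## Working session

There is one attempt and no reset: what is moved stays moved. The work goes in short steps, Python scripts to look and compute and a tool call to move; the robot and the scene stay as the last step left them, time stands still between calls to the robot, and variables do not carry over. Pictures are saved under pics/ and viewed, at most 10 in all, crops included, and the job is handed in when it is done.

Besides the shell and the picture viewer there is one more tool, called as name(argument=value, ...) on one line, values as JSON. step_arm: Moves the arm, as the interface text tells. Shifts and turns lie within -1 to 1; 1 stands for 500 mm of shift or pi rad of turn. Its arguments: {"type":"object","properties":{"rows":{"type":"array"},"newtons":{"type":"number"}},"required":["rows"]}

```bash
mkdir -p pics; python3 - <<'E'
from cell import env
import cv2,numpy as np
np.set_printoptions(precision=4,suppress=True)
for n in("top","side"):
    cv2.imwrite(f"pics/{n}0.png",cv2.cvtColor(env.read_camera(n),cv2.COLOR_RGB2BGR))
    print(n,env.camera_info(n))
print(env.get_obs())
E
```

```text
top {'fx': 508.3927023613009, 'fy': 508.3927023613009, 'cx': 282.0920915364088, 'cy': 218.3727031091225, 'R': array([[-0.004 , -1.    ,  0.0009],
       [-0.9832,  0.0038, -0.1826],
       [ 0.1826, -0.0016, -0.9832]]), 't': array([0.0038, 0.5148, 1.3722])}
side {'fx': 411.9017360676411, 'fy': 411.9017360676411, 'cx': 282.5044924384601, 'cy': 208.75210646200867, 'R': array([[-0.7763, -0.63  ,  0.022 ],
       [-0.3876,  0.4495, -0.8048],
       [ 0.4971, -0.6333, -0.5931]]), 't': array([0.377 , 0.3386, 0.9069])}
{'time_s': 0.1, 'qpos': array([66.5827, 18.4349, -4.0165, 83.1655,  1.2944, 78.5408, -3.2622]), 'joint_velocities': array([ 0.0012, -0.0848,  0.0003, -0.1861, -0.0064,  0.0231,  0.0344]), 'effort': array([  0.0011, -49.2571,  -0.405 , -31.3397,  -0.0642,   0.0395,
         0.0001]), 'tool_pos': array([ 0.2665, -0.5923,  0.2216]), 'tool_rot': array([-179.904 ,    0.0045,   24.2254]), 'force': array([-0.5243,  0.6041, -0.7589]), 'wrist_torque': array([0.002 , 0.0469, 0.0042]), 'grasp_force': 0.0, 'grip_width': 0.08680229509107895}
```

View pics/top0.png

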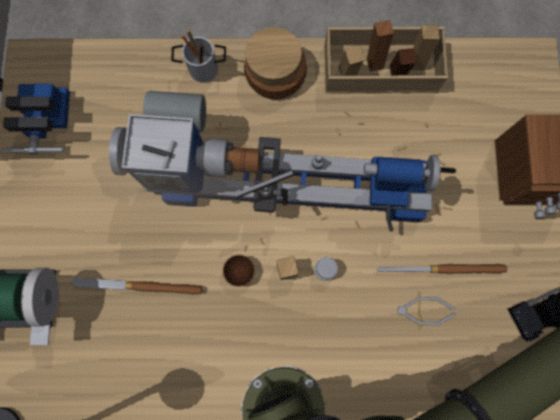

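View pics/side0.png

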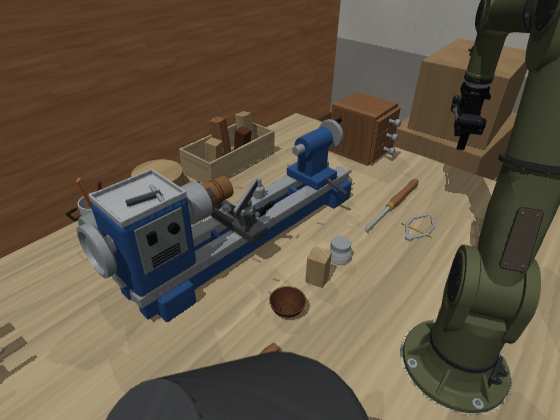

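The top view shows the lathe around (120–440, 160–200), with the rest bar running from about (243,193) to (292,173) and the blank's end near (265,160). Small things stand in front of the lathe. I'll enlarge both views.

```bash
python3 - <<'E'
import cv2,numpy as np
a=cv2.imread("pics/top0.png")[130:225,190:340];b=cv2.imread("pics/side0.png")[160:255,180:330]
f=lambda i:cv2.convertScaleAbs(cv2.resize(i,(800,507),interpolation=cv2.INTER_CUBIC),alpha=1.6,beta=10)
cv2.imwrite("pics/c_top.png",f(a));cv2.imwrite("pics/c_side.png",f(b))
E
```

```text
(no output)
```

View pics/c_top.png

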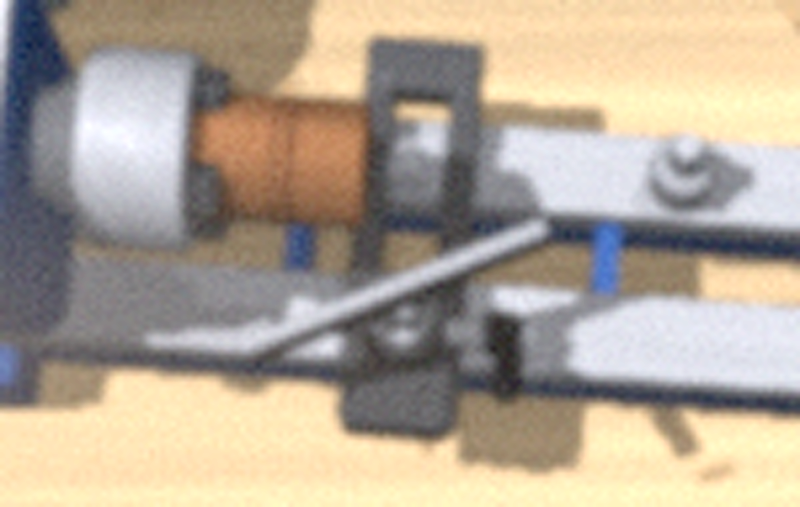

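View pics/c_side.png

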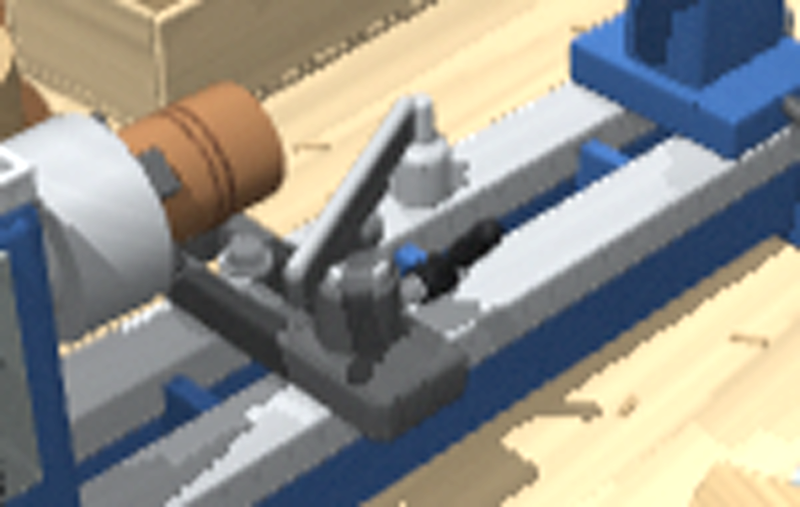

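```bash
cat > h.py <<'E'
from cell import env
import numpy as np
from scipy.optimize import least_squares
np.set_printoptions(precision=4,suppress=True)
C={n:env.camera_info(n) for n in("top","side")}
O={"top":(190,130),"side":(180,160)}
def full(n,u,v): return np.array([O[n][0]+(u+.5)/5.3333-.5,O[n][1]+(v+.5)/5.337-.5])
def proj(n,X):
    c=C[n];p=c["R"]@X+c["t"];return np.array([c["fx"]*p[0]/p[2]+c["cx"],c["fy"]*p[1]/p[2]+c["cy"]])
def back(n,p,z):
    c=C[n];d=c["R"].T@np.array([(p[0]-c["cx"])/c["fx"],(p[1]-c["cy"])/c["fy"],1]);o=-c["R"].T@c["t"]
    return o+d*(z-o[2])/d[2]
def world(P,l): # lathe->world
    c,s=np.cos(P[2]),np.sin(P[2]);return np.array([P[0]+c*l[0]-s*l[1],P[1]+s*l[0]+c*l[1],l[2]])
def lathe(P,w):
    c,s=np.cos(P[2]),np.sin(P[2]);x,y=w[0]-P[0],w[1]-P[1];return np.array([c*x+s*y,-s*x+c*y,w[2]])
def tip(r,sg=1,z=.222): return [-.055+sg*.075*np.cos(r),sg*.075*np.sin(r),z]
def lev(a,L=.058):
    t=np.radians(40)-a;return [-.055-L*np.sin(t),-.054,.135+L*np.cos(t)]
E
python3 - <<'E'
from h import *
obs=[("top",(548,228),lambda P:tip(P[3])),("top",(255,352),lambda P:tip(P[3],-1)),
("side",(415,98),lambda P:tip(P[3])),("side",(293,276),lambda P:tip(P[3],-1)),
("top",(370,106),lambda P:[.030,.018,.228]),("top",(366,221),lambda P:[-.030,.018,.222]),
("side",(488,233),lambda P:lev(P[4],.062)),("top",(508,390),lambda P:lev(P[4],.063))]
def edges(P):
    r=[]
    for x,pts in((-.065,[(570,376),(795,393)]),(.065,[(500,125),(795,148)])):
        for p in pts: r.append((lathe(P,back("top",full("top",*p),.1))[0]-x)*400)
    return r
f=lambda P:np.r_[np.concatenate([proj(n,world(P,g(P)))-full(n,*p) for n,p,g in obs]),edges(P)]
s=least_squares(f,[.65,0,0,-1,.1],loss="soft_l1");P=s.x
print(P);print(f(P)[:16].reshape(-1,2));print(f(P)[16:])
for k,l in dict(pivot=tip(0,0),tip=tip(P[3]),near=tip(P[3],-1),hub=[-.055,-.05,.135],levtip=lev(P[4]),face=[0,.018,.225]).items(): print(k,world(P,l))
np.save("P.npy",P)
import cv2
for n,p in(("top",(688,150)),):print("live centre top?",lathe(P,back(n,full(n,*p),.162)),back(n,full(n,*p),.162))
E
```

```text
[ 0.6255  0.0421 -0.0751 -1.111   0.0533]
[[-0.2252 -0.0768]
 [-1.5321 -1.0226]
 [-0.7822 -0.5225]
 [ 0.3955 -1.8699]
 [ 0.5061 -0.2189]
 [-0.5508  2.0876]
 [ 0.9735 -1.2269]
 [-0.1219  0.2548]]
[ 0.3512  0.0793  0.2342 -0.3566]
pivot [0.5707 0.0462 0.222 ]
tip [ 0.5988 -0.0233  0.222 ]
near [0.5426 0.1157 0.222 ]
hub [ 0.5669 -0.0036  0.135 ]
levtip [ 0.5319 -0.005   0.1814]
face [0.6269 0.06   0.225 ]
live centre top? [ 0.0395 -0.1339  0.162 ] [ 0.6549 -0.0944  0.162 ]
```

The fit is good: the residuals are about 1 px, rest is about -1.11, clamp about 0.05, and the lathe is yawed -4.3°. I'll lift, shut the fingers and fly over.

step_arm(rows=[{"angular":[0,0,0],"slide":[0,0,-0.1],"jaw":0},{"angular":[0,0,0],"slide":[0,0,-0.1],"jaw":0},{"angular":[0,0,0],"slide":[0,0,-0.1],"jaw":0},{"angular":[0,0,0],"slide":[0,0,-0.06],"jaw":0},{"angular":[0,0,0],"slide":[0.064,-0.051,0],"jaw":0},{"angular":[0,0,0],"slide":[0.064,-0.051,0],"jaw":0},{"angular":[0,0,0],"slide":[0.064,-0.051,0],"jaw":0},{"angular":[0,0,0],"slide":[0.064,-0.051,0],"jaw":0},{"angular":[0,0,0],"slide":[0.064,-0.051,0],"jaw":0},{"angular":[0,0,0],"slide":[0.064,-0.051,0],"jaw":0}])

```text
time_s: 1.35
tool_pos: [0.3794, -0.373, 0.4021]
tool_rot: [-180.0, 0.0, 24.2]
force: [0.1, -0.3, -0.1]
grip_width: 0.0019
grasp_force: 0.0
```

step_arm(rows=[{"angular":[0,0,0],"slide":[0.064,-0.051,0],"jaw":0},{"angular":[0,0,0],"slide":[0.064,-0.051,0],"jaw":0},{"angular":[0,0,0],"slide":[0.064,-0.051,0],"jaw":0},{"angular":[0,0,0],"slide":[0.064,-0.051,0],"jaw":0},{"angular":[0,0,0],"slide":[0.064,-0.051,0],"jaw":0},{"angular":[0,0,0],"slide":[0.064,-0.051,0],"jaw":0},{"angular":[0,0,0],"slide":[0.064,-0.051,0],"jaw":0},{"angular":[0,0,0],"slide":[0.064,-0.051,0],"jaw":0},{"angular":[0,0,0.012],"slide":[0.064,-0.051,0],"jaw":0},{"angular":[0,0,0],"slide":[0.064,-0.051,0],"jaw":0}])

```text
time_s: 2.6
tool_pos: [0.5678, -0.0102, 0.4022]
tool_rot: [180.0, 0.0, 22.0]
force: [0.5, 0.2, -0.2]
grip_width: 0.0003
grasp_force: 0.0
```

step_arm(rows=[{"angular":[0,0,0],"slide":[-0.008,0.008,0.08],"jaw":0},{"angular":[0,0,0],"slide":[0,0,0.08],"jaw":0},{"angular":[0,0,0],"slide":[0,0,0.08],"jaw":0},{"angular":[0,0,0],"slide":[0,0,0.08],"jaw":0},{"angular":[0,0,0],"slide":[0,0,0],"jaw":0}])

```text
time_s: 3.22
tool_pos: [0.5629, -0.0169, 0.2392]
tool_rot: [-179.8, 0.4, 22.1]
force: [0.2, 0.8, -0.1]
grip_width: 0.0004
grasp_force: 0.0
```

```bash
cat > v.py <<'E'
from h import *
import cv2,sys
k=sys.argv[1];f=lambda i:cv2.convertScaleAbs(cv2.resize(i,(470,594),interpolation=cv2.INTER_CUBIC)[:, :400],alpha=1.6,beta=10)
o=[]
for n,(u,v) in(("top",(230,120)),("side",(195,150))):
    i=cv2.cvtColor(env.read_camera(n),cv2.COLOR_RGB2BGR);cv2.imwrite(f"pics/{n}{k}.png",i)
    o.append(cv2.convertScaleAbs(cv2.resize(i[v:v+120,u:u+80],(400,600),interpolation=cv2.INTER_CUBIC),alpha=1.6,beta=10))
cv2.imwrite(f"pics/v{k}.png",np.hstack(o));print(env.get_obs()["tool_pos"],env.get_obs()["force"])
E
python3 v.py 1
```

```text
[ 0.5657 -0.0166  0.2435] [0.5038 0.2887 0.4632]
```

View pics/v1.png

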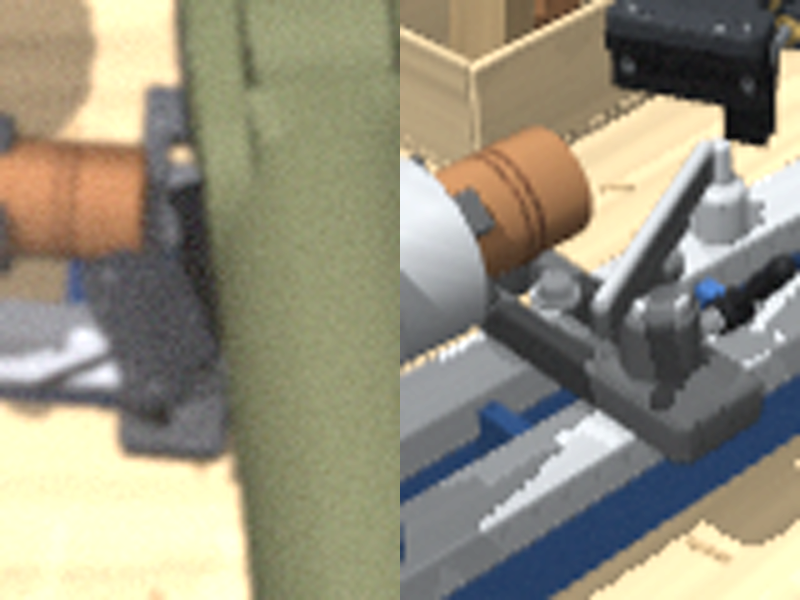

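The side view shows the finger tip at crop (750,140), to the right of the blade tip at (712,148) and clear of it. I'll descend the rest of the way.

step_arm(rows=[{"angular":[0,0,0],"slide":[0,0,0.04],"jaw":0},{"angular":[0,0,0],"slide":[0,0,0.037],"jaw":0},{"angular":[0,0,0],"slide":[0,0,0],"jaw":0},{"angular":[0,0,0],"slide":[0.01,0,0],"jaw":0},{"angular":[0,0,0],"slide":[0,0,0],"jaw":0},{"angular":[0,0,0],"slide":[0,0,0],"jaw":0}])

```text
time_s: 4.08
tool_pos: [0.5703, -0.0146, 0.2045]
tool_rot: [180.0, -0.0, 22.1]
force: [0.4, -0.2, 0.1]
grip_width: 0.0006
grasp_force: 0.0
```

step_arm(rows=[{"angular":[0,0,0],"slide":[0.006,0,0],"jaw":0},{"angular":[0,0,0],"slide":[0.006,0,0],"jaw":0},{"angular":[0,0,0],"slide":[0.006,0,0],"jaw":0},{"angular":[0,0,0],"slide":[0,0,0],"jaw":0}])

```text
time_s: 4.58
tool_pos: [0.5785, -0.0111, 0.2039]
tool_rot: [-180.0, 0.0, 22.1]
force: [-0.7, -0.5, -0.2]
grip_width: 0.0005
grasp_force: 0.0
```

step_arm(rows=[{"angular":[0,0,0],"slide":[0.004,0,0],"jaw":0},{"angular":[0,0,-0.0222],"slide":[0.0078,0.0018,0],"jaw":0},{"angular":[0,0,-0.0222],"slide":[0.0078,0.0018,0],"jaw":0},{"angular":[0,0,-0.0222],"slide":[0.0078,0.0018,0],"jaw":0},{"angular":[0,0,-0.0222],"slide":[0.0078,0.0018,0],"jaw":0},{"angular":[0,0,0],"slide":[0,0,0],"jaw":0}])

```text
time_s: 5.32
tool_pos: [0.5947, -0.0073, 0.2037]
tool_rot: [-180.0, 0.1, 38.0]
force: [-3.5, -1.7, 1.3]
grip_width: 0.0005
grasp_force: 2.0
```

step_arm(rows=[{"angular":[0,0,-0.0222],"slide":[0.0078,0.0018,0],"jaw":0},{"angular":[0,0,-0.0222],"slide":[0.0078,0.0018,0],"jaw":0},{"angular":[0,0,-0.0222],"slide":[0.0078,0.0018,0],"jaw":0},{"angular":[0,0,-0.0222],"slide":[0.0078,0.0018,0],"jaw":0},{"angular":[0,0,-0.0222],"slide":[0.0078,0.0018,0],"jaw":0},{"angular":[0,0,-0.0222],"slide":[0.0078,0.0018,0],"jaw":0},{"angular":[0,0,-0.0222],"slide":[0.0078,0.0018,0],"jaw":0},{"angular":[0,0,-0.0222],"slide":[0.0078,0.0018,0],"jaw":0},{"angular":[0,0,0],"slide":[0,0,0],"jaw":0}])

```text
time_s: 6.45
tool_pos: [0.6197, 0.0124, 0.2037]
tool_rot: [-180.0, 0.1, 69.9]
force: [-3.2, -3.2, 0.5]
grip_width: 0.0005
grasp_force: 1.9
```

```bash
python3 v.py 2; python3 - <<'E'
from h import *
P=np.load("P.npy")
o=env.get_obs();l=lathe(P,o["tool_pos"]);print(l,o["tool_rot"])
for r in(-.3,-.2,-.1,0):
    for s in(1,-1): print(r,s,(proj("side",world(P,tip(r,s)))-[195,150])*5+[402,2])
E
```

```text
[0.6198 0.0125 0.2038] [-2.7275 -3.3291  0.5598]
[-0.0035 -0.03    0.2038] [-179.9753    0.0824   69.8665]
-0.3 1 [597.4445 143.5617]
-0.3 -1 [726.9807 293.3588]
-0.2 1 [584.6047 147.4209]
-0.2 -1 [740.6607 288.6105]
-0.1 1 [572.3916 151.9494]
-0.1 -1 [753.3881 283.1238]
0 1 [560.9186 157.1147]
0 -1 [765.0295 276.9696]
```

View pics/v2.png

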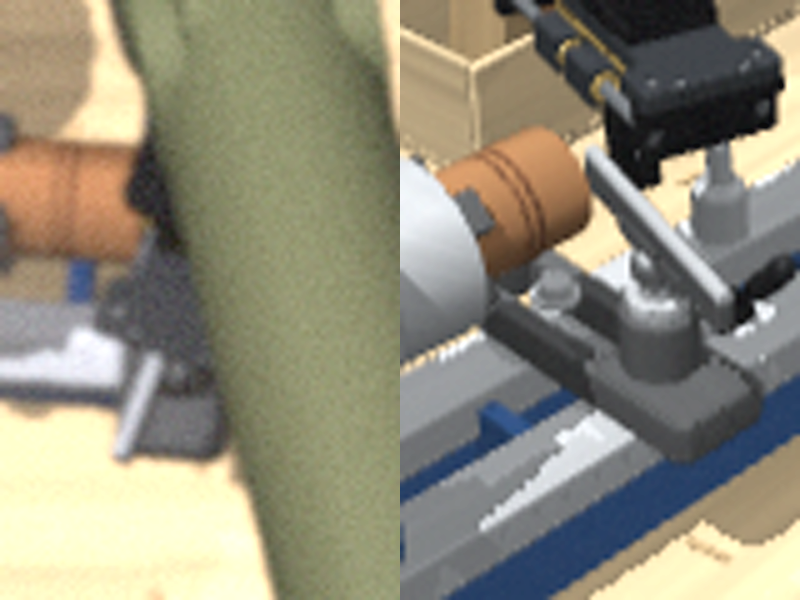

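The rest's tip is at (594,150) and its near end at (726,297), which gives about -0.28 rad. That agrees with the tool yaw of 69.9°, so the finger lies flat on the blade. About 15.5° remains.

step_arm(rows=[{"angular":[0,0,-0.0215],"slide":[0.0076,0.0017,0],"jaw":0},{"angular":[0,0,-0.0215],"slide":[0.0076,0.0017,0],"jaw":0},{"angular":[0,0,-0.0215],"slide":[0.0076,0.0017,0],"jaw":0},{"angular":[0,0,-0.0215],"slide":[0.0076,0.0017,0],"jaw":0},{"angular":[0,0,0],"slide":[0,0,0],"jaw":0},{"angular":[0,0,0],"slide":[0,0,0],"jaw":0}])

```text
time_s: 7.3
tool_pos: [0.6271, 0.0266, 0.2039]
tool_rot: [-180.0, 0.0, 85.4]
force: [-1.4, -4.7, 0.1]
grip_width: 0.0003
grasp_force: 2.2
```

step_arm(rows=[{"angular":[0,0,0],"slide":[-0.02,0,0],"jaw":0},{"angular":[0,0,0],"slide":[-0.02,0,0],"jaw":0},{"angular":[0,0,0],"slide":[-0.04,0,0],"jaw":0},{"angular":[0,0,0],"slide":[-0.06,0,0],"jaw":0},{"angular":[0,0,0],"slide":[0,0,-0.1],"jaw":0},{"angular":[0,0,0],"slide":[0,0,0],"jaw":0}])

```text
time_s: 8.05
tool_pos: [0.6239, -0.0436, 0.2584]
tool_rot: [179.6, -0.0, 85.4]
force: [-0.0, -0.1, -0.2]
grip_width: 0.0004
grasp_force: 0.0
```

```bash
python3 v.py 3; python3 - <<'E'
from h import *
P=np.load("P.npy")
o=env.get_obs();l=lathe(P,o["tool_pos"]);print(l,o["tool_rot"])
for r in(-.1,0,.1):
    for s in(1,-1): print(r,s,(proj("side",world(P,tip(r,s)))-[195,150])*5+[402,2],(proj("top",world(P,tip(r,s)))-[230,120])*5+2)
E
```

```text
[ 0.622  -0.0433  0.2546] [-0.0279 -0.2462  0.5737]
[ 0.0028 -0.0854  0.2546] [179.909    0.0097  85.4427]
-0.1 1 [572.3916 151.9494] [199.0462 175.2803]
-0.1 -1 [753.3881 283.1238] [145.521  465.1832]
0 1 [560.9186 157.1147] [184.1787 173.5388]
0 -1 [765.0295 276.9696] [160.7082 467.    ]
0.1 1 [550.2959 162.8788] [169.1986 173.232 ]
0.1 -1 [775.468  270.2255] [176.0174 467.3188]
```

View pics/v3.png

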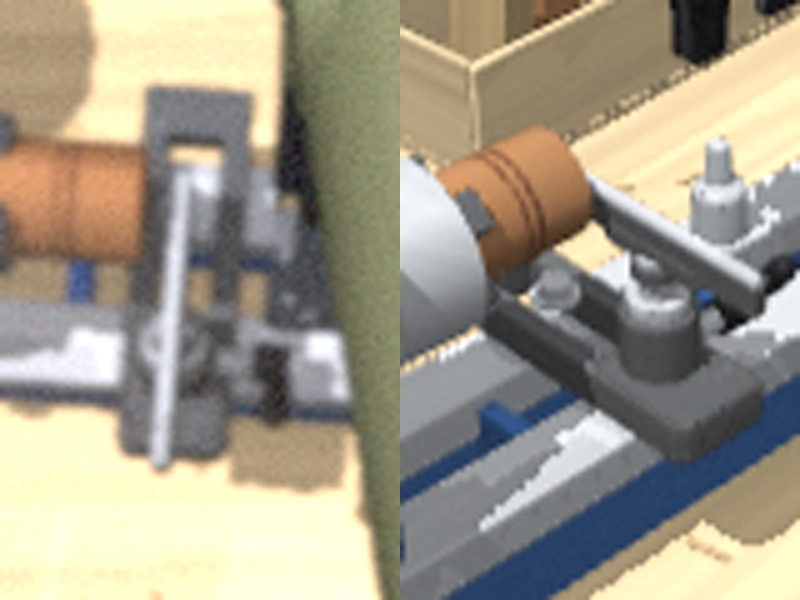

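From above, the rest runs from (184,170) to (160,465), which matches the predicted r=0 and the slope of the blank's face. Next is the lever: move in front of it on the robot side, then descend.

step_arm(rows=[{"angular":[0,0,0],"slide":[0.0135,-0.0715,0],"jaw":0},{"angular":[0,0,0],"slide":[0.0135,-0.0715,0],"jaw":0},{"angular":[0,0,0],"slide":[0.0135,-0.0715,0],"jaw":0},{"angular":[0,0,0],"slide":[0.0135,-0.0715,0],"jaw":0},{"angular":[0,0,0],"slide":[0,0,0],"jaw":0},{"angular":[0,0,0],"slide":[0,0,0],"jaw":0}])

```text
time_s: 8.9
tool_pos: [0.4814, -0.005, 0.2537]
tool_rot: [180.0, 0.0, 85.5]
force: [0.9, 0.1, -0.2]
grip_width: 0.0005
grasp_force: 0.0
```

```bash
python3 - <<'E'
from h import *
P=np.load("P.npy");o=env.get_obs();print(lathe(P,o["tool_pos"]),o["tool_rot"],o["force"])
E
```

```text
[-0.1402 -0.0577  0.2537] [179.9899   0.0265  85.4578] [ 0.936   0.1129 -0.1793]
```

step_arm(rows=[{"angular":[0,0,0],"slide":[0,0,0.055],"jaw":0},{"angular":[0,0,0],"slide":[0,0,0.055],"jaw":0},{"angular":[0,0,0],"slide":[0,0,0.053],"jaw":0},{"angular":[0,0,0],"slide":[0,0,0],"jaw":0},{"angular":[0,0,0],"slide":[0,0.02,0],"jaw":0},{"angular":[0,0,0],"slide":[0,0.01,0],"jaw":0},{"angular":[0,0,0],"slide":[0,0.01,0],"jaw":0},{"angular":[0,0,0],"slide":[0,0,0],"jaw":0}])

```text
time_s: 9.9
tool_pos: [0.5017, -0.0058, 0.1729]
tool_rot: [180.0, -0.0, 85.5]
force: [0.0, -0.0, 0.3]
grip_width: 0.0004
grasp_force: 0.0
```

step_arm(rows=[{"angular":[0,0,0],"slide":[0,0.008,0],"jaw":0},{"angular":[0,0,0],"slide":[0,0.008,0],"jaw":0},{"angular":[0,0,0],"slide":[0,0.008,0],"jaw":0},{"angular":[0,0,0],"slide":[0,0.008,0],"jaw":0},{"angular":[0,0,0],"slide":[0,0.008,0],"jaw":0},{"angular":[0,0,0],"slide":[0,0,0],"jaw":0}])

```text
time_s: 10.65
tool_pos: [0.5166, -0.007, 0.172]
tool_rot: [-179.4, 0.1, 85.5]
force: [-12.6, 1.1, 7.9]
grip_width: 0.0002
grasp_force: 6.5
```

step_arm(rows=[{"angular":[0,0,0],"slide":[0,0.008,0],"jaw":0},{"angular":[0,0,0],"slide":[0,0.008,0],"jaw":0},{"angular":[0,0,0],"slide":[0,0.008,0],"jaw":0},{"angular":[0,0,0],"slide":[0,0.008,0],"jaw":0},{"angular":[0,0,0],"slide":[0,0.008,0],"jaw":0},{"angular":[0,0,0],"slide":[0,0,0],"jaw":0}])

```text
time_s: 11.4
tool_pos: [0.5403, -0.0087, 0.1724]
tool_rot: [-179.9, -0.0, 85.5]
force: [-5.1, -0.4, 3.2]
grip_width: 0.0
grasp_force: 2.2
```

step_arm(rows=[{"angular":[0,0,0],"slide":[0,0.008,0],"jaw":0},{"angular":[0,0,0],"slide":[0,0.008,0],"jaw":0},{"angular":[0,0,0],"slide":[0,0.008,0],"jaw":0},{"angular":[0,0,0],"slide":[0,0.008,0],"jaw":0},{"angular":[0,0,0],"slide":[0,0.008,0],"jaw":0},{"angular":[0,0,0],"slide":[0,0,0],"jaw":0}])

```text
time_s: 12.15
tool_pos: [0.5608, -0.0104, 0.1722]
tool_rot: [-180.0, -0.0, 85.5]
force: [-2.9, 0.4, 3.3]
grip_width: 0.0006
grasp_force: 2.1
```

step_arm(rows=[{"angular":[0,0,0],"slide":[0,0.008,0],"jaw":0},{"angular":[0,0,0],"slide":[0,0.006,0],"jaw":0},{"angular":[0,0,0],"slide":[0,0.006,0],"jaw":0},{"angular":[0,0,0],"slide":[0,0,0],"jaw":0}])

```text
time_s: 12.65
tool_pos: [0.5699, -0.0112, 0.1716]
tool_rot: [-179.9, -0.0, 85.5]
force: [-4.3, 1.0, 0.6]
grip_width: 0.0002
grasp_force: 2.2
```

step_arm(rows=[{"angular":[0,0,0],"slide":[0,0.006,0],"jaw":0},{"angular":[0,0,0],"slide":[0,0.006,0],"jaw":0},{"angular":[0,0,0],"slide":[0,0,0],"jaw":0}])

```text
time_s: 13.02
tool_pos: [0.5759, -0.0118, 0.1715]
tool_rot: [-179.9, 0.0, 85.5]
force: [-5.8, 1.5, 0.3]
grip_width: 0.0007
grasp_force: 1.9
```

step_arm(rows=[{"angular":[0,0,0],"slide":[0,0.004,0],"jaw":0},{"angular":[0,0,0],"slide":[0,0,0],"jaw":0}])

```text
time_s: 13.28
tool_pos: [0.5779, -0.012, 0.1717]
tool_rot: [-179.9, 0.0, 85.5]
force: [-5.5, 0.4, -0.1]
grip_width: 0.0012
grasp_force: 2.1
```

step_arm(rows=[{"angular":[0,0,0],"slide":[0,0.006,0],"jaw":0},{"angular":[0,0,0],"slide":[0,0,0],"jaw":0}])

```text
time_s: 13.52
tool_pos: [0.5786, -0.012, 0.1714]
tool_rot: [-179.6, 0.1, 85.5]
force: [-11.8, 0.7, 2.5]
grip_width: 0.0005
grasp_force: 5.4
```

step_arm(rows=[{"angular":[0,0,0],"slide":[0,0.006,0],"jaw":0},{"angular":[0,0,0],"slide":[0,0,0],"jaw":0}])

```text
time_s: 13.78
tool_pos: [0.5791, -0.012, 0.171]
tool_rot: [-179.2, 0.1, 85.5]
force: [-17.9, 0.3, 6.7]
grip_width: 0.0002
grasp_force: 9.0
```

```bash
python3 v.py 4; python3 - <<'E'
from h import *
P=np.load("P.npy");o=env.get_obs();print(lathe(P,o["tool_pos"]))
for a in(.9,1.1,1.2,1.31): print(a,(proj("side",world(P,lev(a)))-[195,150])*5+[402,2])
E
```

```text
[ 0.5791 -0.012   0.171 ] [-16.9548   1.0869   6.5965]
[-0.0423 -0.0574  0.171 ]
0.9 [721.309  212.7414]
1.1 [706.9061 209.8213]
1.2 [700.2162 209.8709]
1.31 [693.3563 211.0724]
```

View pics/v4.png

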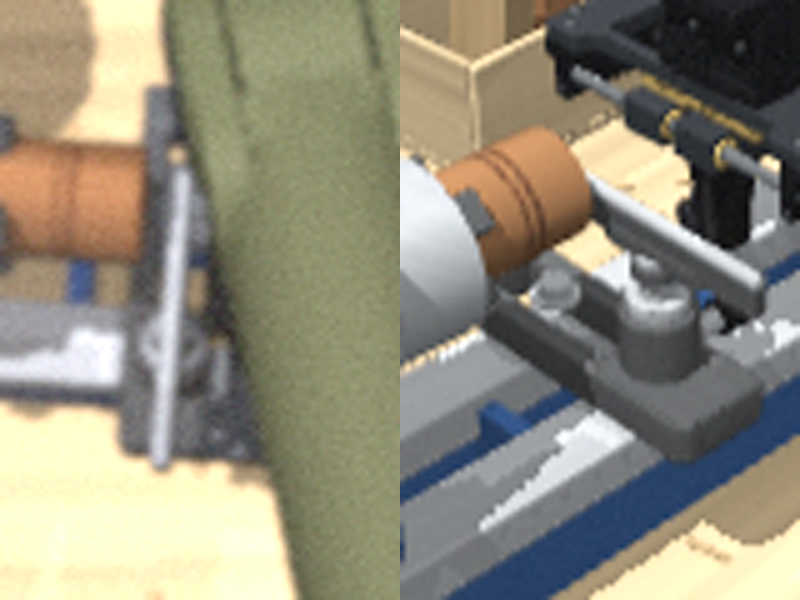

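The force climbed with no further motion, and the lever's end shows at (688,211), the position predicted for 1.31 rad. The rest hasn't moved. I'll back off, rise and move clear.

step_arm(rows=[{"angular":[0,0,0],"slide":[0,-0.02,0],"jaw":0},{"angular":[0,0,0],"slide":[0,-0.04,0],"jaw":0},{"angular":[0,0,0],"slide":[0,-0.04,-0.02],"jaw":0},{"angular":[0,0,0],"slide":[0,0,-0.08],"jaw":0},{"angular":[0,0,0],"slide":[0,0,-0.1],"jaw":0},{"angular":[0,0,0],"slide":[0,0,-0.1],"jaw":0},{"angular":[0,0,0],"slide":[-0.1,0,-0.1],"jaw":0},{"angular":[0,0,0],"slide":[-0.12,0,0],"jaw":0},{"angular":[0,0,0],"slide":[-0.12,0,0],"jaw":0},{"angular":[0,0,0],"slide":[-0.12,0,0],"jaw":0}])

```text
time_s: 15.12
tool_pos: [0.5183, -0.2348, 0.3677]
tool_rot: [179.7, 0.2, 85.5]
force: [0.4, 0.1, 0.2]
grip_width: 0.0007
grasp_force: 0.0
```

step_arm(rows=[{"angular":[0,0,0],"slide":[0,0,0],"jaw":0},{"angular":[0,0,0],"slide":[0,0,0],"jaw":0}])

```text
time_s: 15.38
tool_pos: [0.5182, -0.2321, 0.367]
tool_rot: [179.9, 0.0, 85.5]
force: [0.3, 0.4, -0.5]
grip_width: 0.0001
grasp_force: 0.0
```

```bash
python3 v.py 5
```

```text
[ 0.5184 -0.2305  0.3673] [-0.1281  0.7176  0.2115]
```

View pics/v5.png

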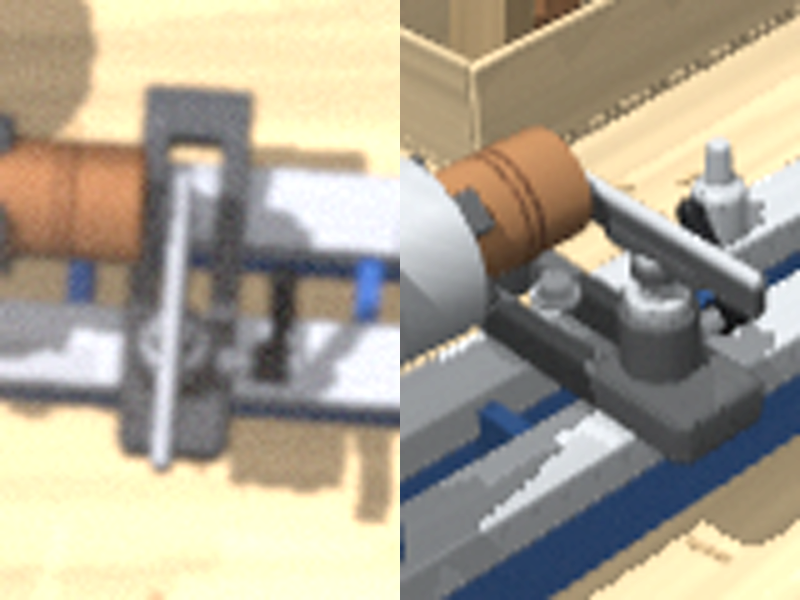

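The rest is still square, from (184,170) to (160,465). The lever is tipped over away from the robot, with its end at side (688,211), and the arm is clear.

```bash
python3 -c "
from cell import env
print(env.sign_off())"
```

```text
the job is handed in; nothing more can be done
None
```

The job is handed in: the camera views show the tool rest square across the blank's end and the clamp lever over against its stop; blank, chuck and loose things were not touched, as far as I could tell, and sign-off gave no verdict.

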